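# Close the kitchen canisters with their own lids

### The job

The washed canisters are dry: put each of the four walnut lids, knob up, on the canister it fits, so that it sits fully down and level on the rim. Set the lids down rather than drop them, and leave the canisters, the steel pan lid and the mug standing where they are.

Things in the scene. Friction and masses are not known exactly. Their poses are not given: they have to be found in the camera images.
- lid_largest: largest of four dark walnut lids, lying knob up at the start. Round: disc 112 mm across, 10 mm thick; under it a plug 94 mm across, 12 mm deep, its lower edge tapered to 86 mm; on top an upright round knob 30 mm across, 28 mm tall. Origin: centre of the plug's underside (disc top at 22 mm, knob top at 50 mm); z up through the knob. 50 to 180 g
- lid_large: second largest of four dark walnut lids, lying knob up at the start. Round: disc 96 mm across, 10 mm thick; under it a plug 78 mm across, 12 mm deep, its lower edge tapered to 70 mm; on top an upright round knob 30 mm across, 28 mm tall. Origin: centre of the plug's underside (disc top at 22 mm, knob top at 50 mm); z up through the knob. 50 to 180 g
- lid_small: second smallest of four dark walnut lids, lying knob up at the start. Round: disc 80 mm across, 10 mm thick; under it a plug 62 mm across, 12 mm deep, its lower edge tapered to 54 mm; on top an upright round knob 30 mm across, 28 mm tall. Origin: centre of the plug's underside (disc top at 22 mm, knob top at 50 mm); z up through the knob. 50 to 180 g
- lid_smallest: smallest of four dark walnut lids, lying knob up at the start. Round: disc 64 mm across, 10 mm thick; under it a plug 46 mm across, 12 mm deep, its lower edge tapered to 38 mm; on top an upright round knob 30 mm across, 28 mm tall. Origin: centre of the plug's underside (disc top at 22 mm, knob top at 50 mm); z up through the knob. 50 to 180 g
- canister_largest: largest of four open white canisters with blue bands, loose. Round, straight, 112 mm across, 130 mm tall, mouth 101 mm. The 112 mm lid fits: its plug enters the mouth with 3.5 mm to spare all round, its disc rests on the rim, edge flush with the jar's side (lid origin then 118 mm above this origin). Origin: centre of the underside; z up. 0.2 to 1.2 kg
- canister_large: second largest of four open white canisters with blue bands, loose. Round, straight, 96 mm across, 112 mm tall, mouth 85 mm. The 96 mm lid fits: its plug enters the mouth with 3.5 mm to spare all round, its disc rests on the rim, edge flush with the jar's side (lid origin then 100 mm above this origin). Origin: centre of the underside; z up. 0.2 to 1.2 kg
- canister_small: second smallest of four open white canisters with blue bands, loose. Round, straight, 80 mm across, 95 mm tall, mouth 69 mm. The 80 mm lid fits: its plug enters the mouth with 3.5 mm to spare all round, its disc rests on the rim, edge flush with the jar's side (lid origin then 83 mm above this origin). Origin: centre of the underside; z up. 0.2 to 1.2 kg
- canister_smallest: smallest of four open white canisters with blue bands, loose. Round, straight, 64 mm across, 78 mm tall, mouth 53 mm. The 64 mm lid fits: its plug enters the mouth with 3.5 mm to spare all round, its disc rests on the rim, edge flush with the jar's side (lid origin then 66 mm above this origin). Origin: centre of the underside; z up. 0.2 to 1.2 kg
- pan_lid: the lid of a milk pan, not for any canister: shallow bright steel dome 112 mm across with a black knob 32 mm across, 42 mm tall in all, lying among the walnut lids. To be left alone. Origin: centre of its underside; z up.
- mug: blue mug, 80 mm across, 92 mm tall, handle on its +y side, standing upright at the left end (+y) of the work. To be left alone. Origin: centre of its underside; z up.
Not all that is in view belongs to the job. What is shaped like the lid_small but green or yellow is not meant.

How it is judged:
By the outcome, as a careful person would: the job done as asked, in the order asked, and still so for the second after the job is handed in, with the robot touching nothing.
It also fails if it takes over 96 s, if anything falls off the work surface, if the arm or the gripper's body presses on something with over 40 N, if the wrist force passes 120 N, or if a joint passes its speed limit or range.

### The arm

A 6-joint arm with a two-finger parallel gripper is mounted at the origin on the work surface. World frame = base frame: x ahead of the robot, y to its left, z up, the work surface at z = 0. Lengths are in mm, angles in rad, forces in N, time in s.
With the tool pointing down it reaches from about 350 to 775 mm from the base axis. Payload 7.3 kg.
Tool frame: the origin (TCP) lies on the mounting face of the last link; the fingertips stand 178 mm ahead of it and the grasp point (between the pads) lies 159 mm ahead of it; z points along the fingers, y is the line along which they close (so a half turn about z gives the same grasp; the last joint's range is limited). The gripper opens to 92 mm and grips with 3 to 60 N. Pads are 19 mm wide; open, the fingers measure 130 mm over their backs; the gripper's body (75 mm by 190 mm) begins 47 mm behind the grasp point.
Start: joints at [-1.461, 0.342, 1.524, -0, 1.275, -0.146], TCP at [132.855, -507.915, 404.741] pointing down, gripper open.
Joint ranges: [-2.53, 2.53], [-0.77, 2.02], [0.04, 2.7], [-1, 4.14], [0.28, 2.66], [-3.11, 3.11]. Speed limits (rad/s): [2.57, 2.57, 3.14, 3.14, 3.14, 3.14].

### API

Orientations are given as [roll, pitch, yaw] about the fixed x, y, z axes, in that order (R = Rz(yaw) Ry(pitch) Rx(roll)).
In Python, from plant import bot, vision gives the robot as it stands. The module is installed in compiled form; this text tells all that it offers.
- The arm moves only by the shell command python3 -m crank 'ROWS'. ROWS is 1 to 5 rows, one to a line, with the numbers parted by spaces; each row has 5 numbers: the finger opening in mm, then dx, dy, dz in mm, then a turn about the tool's z in rad; each row is the pose to reach, as a shift and turn from the pose commanded when the command began, along the tool's axes at that moment; what a row does not reach only later rows make up. A row lasts 1/8 s, in which the tool goes at most 62.5 mm and 0.188 rad, less where a joint would pass 70% of its speed; a pose out of reach is approached as far as the arm can. The fingers move at their own pace and stop on an object; the grip force is fixed at half the most. Time passes only in rows, so rows that do not move let the fingers close. It prints the time, the measured TCP pose, the force, the opening and the grip force at its end. Input that does not fit is refused with a message, and nothing moves.
- bot.get_obs(): the state, without advancing time (a new reading comes with each control period).
- vision.capture(name): name is "scene" or "top" or "wrist"; returns a dict with "color" (480x640x3 uint8, red, green, blue), "K" (3x3 intrinsics, pixels), "R" (3x3) and "t" (3): a world point X has camera coordinates R X + t. Camera axes: x right, y down, z forward; pixel columns grow to the right and rows downward; lengths in mm; the calibration is good to about 2 mm. A picture is of the moment at which its call begins. There is no depth.
- bot.close_job(): hands the job in; it is judged then, once.
The state is a dict: "time": time; "joint_positions": joint angles; "dq": joint speeds; "tau": joint torques, N m; "tool_pos": TCP position; "tcp_rot": TCP orientation; "contact_force": force on the tool from outside, world axes, zero at the start; "moment": the same for the moment, N m; "grip_width": finger opening in mm; "finger_force": force on a finger pad.
Only numpy, scipy, OpenCV 4.12 (cv2) and the standard library are available. Lean on these libraries where they do the work, as an engineer would, in place of code of your own. Each camera call takes 0.05 s, during which the arm holds its last target. There are 200 camera calls.

## Working session

There is one attempt and no reset: what is moved stays moved. The work goes in short steps, Python scripts to look and compute and a shell command to move; the robot and the scene stay as the last step left them, time stands still between calls to the robot, and variables do not carry over. Pictures are saved under pics/ and viewed, at most 14 in all, crops included, and the job is handed in when it is done.

```bash
mkdir -p pics; python3 - <<'E'
from plant import bot, vision
import cv2,numpy as np
for n in ("top","scene"):
    c=vision.capture(n); cv2.imwrite(f"pics/{n}0.png",c["color"][:,:,::-1]); np.savez(n+"0.npz",**c)
    print(n,c["K"].round(1).tolist(),c["R"].round(4).tolist(),c["t"].round(1).tolist())
o=bot.get_obs();print(o["time"],o["tool_pos"],o["tcp_rot"],o["grip_width"],o["contact_force"])
E
```

```text
top [[511.0, 0.0, 322.7], [0.0, 511.0, 234.2], [0.0, 0.0, 1.0]] [[0.0222, -0.9995, 0.024], [-0.999, -0.0231, -0.037], [0.0375, -0.0232, -0.999]] [66.9, 461.6, 1303.3]
scene [[452.1, 0.0, 330.1], [0.0, 452.1, 233.1], [0.0, 0.0, 1.0]] [[0.7401, 0.6725, 0.0004], [0.5414, -0.5954, -0.5937], [-0.399, 0.4396, -0.8047]] [-398.3, -192.8, 1332.0]
0.1 [ 132.84190604 -507.79302316  404.11272563] [-3.14021963e+00 -1.83945595e-04  2.55806821e-01] 91.48648641645798 [-0.65319274  0.09789966  1.02468093]
```

View pics/top0.png

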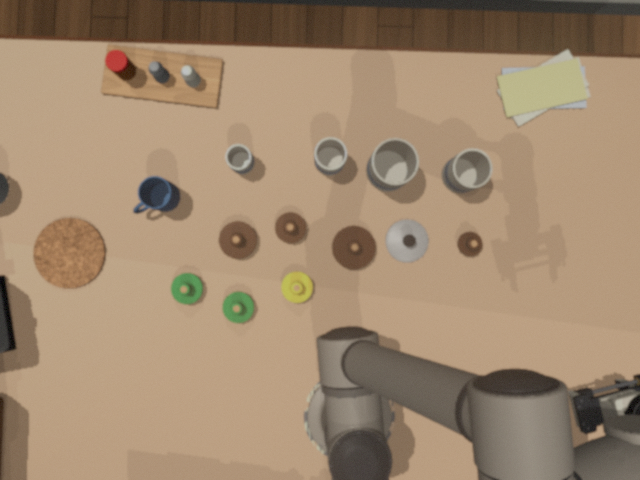

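View pics/scene0.png

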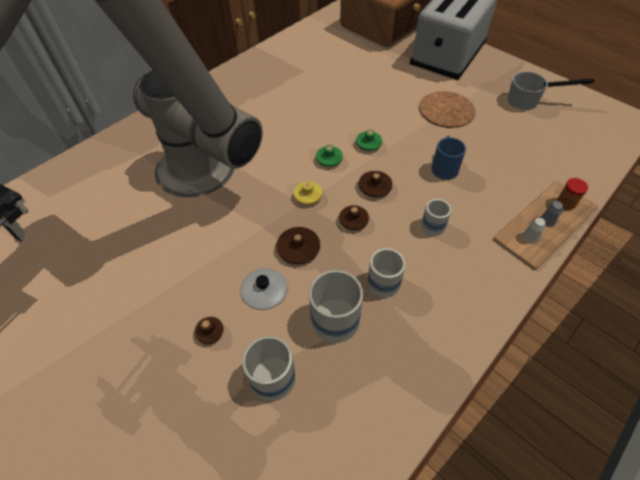

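```bash
cat > meas.py <<'E'
import cv2,numpy as np
from scipy.optimize import least_squares
OBJ={"largest":(112,130),"large":(96,112),"small":(80,95),"smallest":(64,78)}
def cen(c): return -c["R"].T@c["t"]
def cast(c,uv,z):
    uv=np.atleast_2d(uv).astype(float)
    d=np.c_[uv,np.ones(len(uv))]@np.linalg.inv(c["K"]).T@c["R"]
    C=cen(c); return C+d*((z-C[2])/d[:,2])[:,None]
def proj(c,X):
    q=c["K"]@(c["R"]@np.asarray(X,float)+c["t"]); return q[:2]/q[2]
def mask(c,kind):
    im=cv2.resize(c["color"],None,fx=4,fy=4,interpolation=cv2.INTER_CUBIC)
    h,s,v=cv2.split(cv2.cvtColor(cv2.GaussianBlur(im,(0,0),2),cv2.COLOR_RGB2HSV))
    if kind=="can": m=(s<60)&(v>60)
    else: m=(v<115)&((h<22)|(h>170))&(s>60)
    return m.astype(np.uint8)*255
def circle(c,kind,near,z,r,m=None):
    """known-radius circle at height z; near: rough world xy; fit on arc away from the camera"""
    m=mask(c,kind) if m is None else m
    cs,_=cv2.findContours(m,cv2.RETR_EXTERNAL,cv2.CHAIN_APPROX_NONE)
    p=np.array(proj(c,[*near,z]))
    k=min((q for q in cs if cv2.contourArea(q)>2000),key=lambda q:abs(cv2.pointPolygonTest(q,tuple(map(float,p*4+1.5)),True)) if cv2.pointPolygonTest(q,tuple(map(float,p*4+1.5)),False)<0 else 0)
    P=cast(c,(k[:,0]-1.5)/4,z)[:,:2]; x=np.array(near,float); u=x-cen(c)[:2]; u/=np.linalg.norm(u)
    for _ in range(5):
        d=P-x; n=np.linalg.norm(d,axis=1); w=(d@u>0.1*n)&(abs(n-r)<12)
        f=least_squares(lambda a:np.hypot(*(P[w]-a[:2]).T)-a[2],[*x,r],loss="soft_l1"); x=f.x[:2]
    return x,f.x[2],w.sum(),np.sqrt(np.mean(f.fun**2))
E
python3 - <<'E'
from meas import *
px={"largest":((354,248),(393,160)),"large":((238,240),(468,165)),"small":((291,228),(331,152)),"smallest":((470,244),(239,156))}
T=dict(np.load("top0.npz"));S=dict(np.load("scene0.npz")); print(cen(T).round(),cen(S).round())
for n,(D,H) in OBJ.items():
    for kind,i,z in(("lid",0,22),("can",1,H)):
        a=cast(T,px[n][i],z)[0,:2]
        for c in(T,S):
            try: x,r,k,e=circle(c,kind,a,z,D/2); print(n,kind,x.round(1),"r",r.round(1),D/2,k,e.round(2))
            except Exception as ex: print(n,kind,"fail",ex)
t=np.hstack([mask(T,"lid")[400:1100:2,600:2100:2],]);t=np.vstack([t,mask(T,"can")[400:1100:2,600:2100:2]])
cv2.imwrite("pics/m0.png",cv2.resize(t,(750,600)))
E
```

```text
[ 411.  108. 1318.] [ 931. -432.  958.]
largest lid [427.6  -1.5] r 53.1 56.0 221 0.45
largest lid [428.4  -0.5] r 55.3 56.0 209 0.36
largest can [631.1 -85.7] r 56.5 56.0 258 0.25
largest can [632.7 -86.5] r 56.4 56.0 269 0.37
large lid [469.2 298.4] r 8.4 48.0 24 0.45
large lid [441.5 294.2] r 46.8 48.0 154 0.39
large can [ 623.3 -273.7] r 49.0 48.0 218 0.3
large can [ 623.5 -275.5] r 47.3 48.0 250 0.19
small lid [485.6 161.3] r 24.6 40.0 54 0.47
small lid [475.5 161.6] r 38.7 40.0 137 0.32
small can [652.6  65.7] r 41.5 40.0 182 0.19
small can [653.3  65.6] r 39.1 40.0 167 0.27
smallest lid [ 443.4 -297.3] r 29.8 32.0 123 0.37
smallest lid [ 445.7 -300.4] r 32.0 32.0 149 0.55
smallest can [642.5 290.3] r 32.8 32.0 145 0.24
smallest can [642.6 290.5] r 31.1 32.0 117 0.3
```

View pics/m0.png

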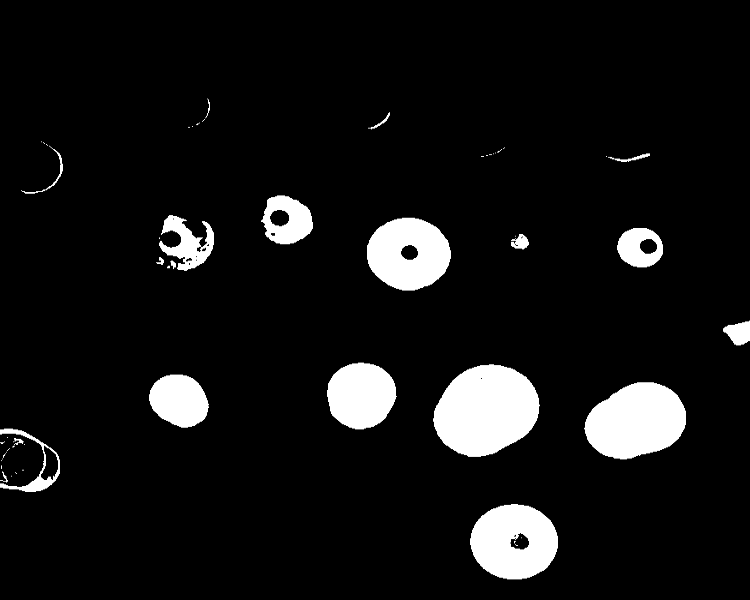

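The mask picture shows clean canister blobs, but the lid discs at left (172,240) and (285,220) are eaten by too low a threshold. The canister fits from the two cameras agree within 2 mm. I'll fix the lid mask.

```bash
python3 - <<'E'
import meas; from meas import *
T=dict(np.load("top0.npz"));S=dict(np.load("scene0.npz"))
hs=cv2.cvtColor(T["color"],cv2.COLOR_RGB2HSV)
for p in((225,248),(250,250),(282,232),(270,240),(215,262),(340,260),(463,246),(450,255),(500,300),(520,200)): print(p,hs[p[1],p[0]])
near={"largest":(428,-1),"large":(442,294),"small":(475,161),"smallest":(445,-299)}
for th in(125,135,145):
  def mk(c):
    im=cv2.GaussianBlur(cv2.resize(c["color"],None,fx=4,fy=4,interpolation=cv2.INTER_CUBIC),(0,0),2)
    m=(im[:,:,0]<th).astype(np.uint8)*255
    return m
  for n,a in near.items():
    for c in(T,S):
      x,r,k,e=circle(c,"lid",a,22,OBJ[n][0]/2,mk(c)); print(th,n,x.round(1),"r",r.round(1),k,e.round(2))
E
```

```text
(225, 248) [ 12 113 117]
(250, 250) [ 13 113 115]
(282, 232) [ 13 106 115]
(270, 240) [ 16  79 185]
(215, 262) [ 16  77 186]
(340, 260) [ 13 128  98]
(463, 246) [ 12 125 102]
(450, 255) [ 16  79 181]
(500, 300) [ 15  80 182]
(520, 200) [ 15  82 168]
125 largest [427.2  -1.2] r 54.9 228 0.38
125 largest [ 4.282e+02 -2.000e-01] r 56.0 212 0.35
125 large [440.9 293. ] r 43.9 185 0.36
125 large [441.4 294.5] r 47.4 156 0.37
125 small [475.9 160.8] r 36.0 152 0.27
125 small [475.3 161.7] r 39.4 140 0.33
125 smallest [ 443.1 -297.2] r 31.2 128 0.38
125 smallest [ 445.8 -300.5] r 32.7 152 0.62
135 largest [426.9  -1.2] r 56.2 234 0.44
135 largest [4.279e+02 1.000e-01] r 56.9 215 0.41
135 large [441.3 293.2] r 45.5 191 0.33
135 large [441.1 294.7] r 48.2 158 0.41
135 small [475.9 161. ] r 37.4 159 0.3
135 small [475.1 162.1] r 40.0 140 0.32
135 smallest [ 443.1 -297. ] r 32.4 134 0.4
135 smallest [ 445.5 -300.4] r 33.2 155 0.65
145 largest [426.7  -0.9] r 57.6 241 0.53
145 largest [427.   1.] r 57.8 219 0.52
145 large [441.5 293.2] r 46.7 195 0.33
145 large [440.9 295.2] r 48.9 160 0.41
145 small [476.  161.1] r 38.5 164 0.3
145 small [474.9 162.3] r 40.8 144 0.32
145 smallest [ 443.  -296.7] r 33.6 139 0.41
145 smallest [ 445.5 -300.4] r 34.0 159 0.73
```

Both views agree: lids at about (427.5,-0.5), (441.2,294), (475.5,161.5) and (444.3,-298.7), canisters at (632,-86), (623.4,-274.6), (653,65.7) and (642.6,290.4). Next I move toward the smallest lid.

```bash
cat > need.py <<'E'
import sys,numpy as np
from plant import bot
from scipy.spatial.transform import Rotation as Ro
def need(x,y,z):
    o=bot.get_obs(); R=Ro.from_euler("xyz",o["tcp_rot"]).as_matrix()
    print("need",(R.T@(np.array([x,y,z])-o["tool_pos"])).round(1),"turn(yaw0)",round(o["tcp_rot"][2],3),"| tcp",o["tool_pos"].round(1),o["tcp_rot"].round(3),"t",o["time"],"F",o["contact_force"].round(1),"w",round(o["grip_width"],1))
if __name__=="__main__": need(*map(float,sys.argv[1:4]))
E
python3 -m crank '60 60 -20 0 0.128
60 120 -40 0 0.256
60 180 -60 10 0.256
60 240 -83 20 0.256
60 250 -86 30 0.256'; python3 need.py 444.3 -298.7 320
```

```text
time: 0.72
tool_pos: [355.1, -359.2, 374.2]
tcp_rot: [-3.141, -0.0, 0.004]
contact_force: [-0.3, -0.5, 0.1]
grip_width: 60.2
finger_force: 0.0
need [ 89.4 -60.2  54.3] turn(yaw0) 0.004 | tcp [ 355.1 -359.2  374.2] [-3.141 -0.     0.004] t 0.725 F [-0.3 -0.5  0.1] w 60.2
```

```bash
python3 -m crank '60 45 -30 27 0.004
60 89.4 -60.2 54 0.004
60 89.4 -60.2 54 0.004
60 89.4 -60.2 54 0.004'; python3 - <<'E'
from need import *; from meas import *; from plant import vision
need(444.3,-298.7,204)
W=vision.capture("wrist");T=vision.capture("top");np.savez("w1.npz",**W);np.savez("t1.npz",**T)
print(cen(W).round(1),W["R"].round(3).tolist())
for X in((444.3,-298.7,22),(444.3,-298.7,50)): print(proj(W,X).round(1))
cv2.imwrite("pics/w1.png",W["color"][:,:,::-1])
E
```

```text
time: 1.23
tool_pos: [442.0, -301.8, 320.5]
tcp_rot: [3.141, 0.001, -0.004]
contact_force: [-0.3, -0.4, 0.1]
grip_width: 60.2
finger_force: 0.0
need [  2.4  -3.2 116.5] turn(yaw0) -0.004 | tcp [ 442.  -301.8  320.5] [ 3.141e+00  1.000e-03 -4.000e-03] t 1.225 F [-0.3 -0.4  0.1] w 60.2
[ 521.6 -302.7  299.4] [[-0.005, -1.0, 0.001], [-0.956, 0.005, 0.292], [-0.292, 0.001, -0.956]]
[314.6 227.5]
[314.2 237.5]
```

View pics/w1.png

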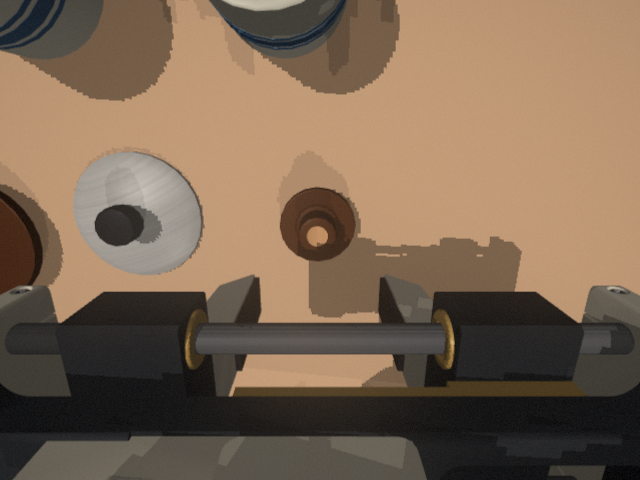

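The wrist view shows the smallest lid's knob top at about (317,236) and its disc at (317,224). That is 2–3 px from the prediction, so the lid is near (445,-300). I'll descend and grip.

```bash
python3 -m crank '60 3 -1 50 0.004
60 3 -1 90 0.004
60 3 -1 116 0.004
60 3 -1 116 0.004' && python3 -m crank '10 0 0 0 0
10 0 0 0 0
10 0 0 0 0
10 0 0 0 0
10 0 0 0 0'; python3 need.py 445 -300 204
```

```text
time: 1.82
tool_pos: [444.2, -301.0, 203.8]
tcp_rot: [-3.14, 0.002, -0.01]
contact_force: [-0.2, 0.4, 0.2]
grip_width: 59.9
finger_force: 0.0
time: 2.45
tool_pos: [445.6, -300.4, 205.4]
tcp_rot: [3.141, -0.001, -0.008]
contact_force: [-0.8, 1.0, 5.5]
grip_width: 29.4
finger_force: 30.0
need [-0.6 -0.4  1.4] turn(yaw0) -0.008 | tcp [ 445.6 -300.4  205.4] [ 3.141e+00 -1.000e-03 -8.000e-03] t 2.45 F [-0.8  1.   5.5] w 29.4
```

```bash
python3 -m crank '10 0 0 -40 0
10 0 0 -90 -0.008
10 0 0 -145 -0.008
10 0 -20 -176 -0.008
10 18 -70 -176 -0.008' && python3 -m crank '10 20 -58 0 0
10 40 -116 0 0
10 60 -174 0 0
10 80 -232 0 0
10 100 -290 0 0' && python3 -m crank '10 20 -55 0 0
10 40 -110 0 0
10 60 -165 0 0
10 76 -215 0 0
10 79 -228 0 0'  && python3 -m crank '10 0 0 0 0
10 0 0 0 0'; python3 - <<'E'
from need import *; from meas import *; from plant import vision
need(642.6,290.4,380)
for n in("scene","top"):
    c=vision.capture(n);np.savez(n[0]+"2.npz",**c);
    p=proj(c,[642.6,290.4,150]).astype(int);print(n,p)
    cv2.imwrite(f"pics/{n}2.png",cv2.resize(c["color"][max(0,p[1]-90):p[1]+90,max(0,p[0]-120):p[0]+120,::-1],None,fx=3,fy=3))
E
```

```text
time: 3.08
tool_pos: [463.9, -231.2, 383.5]
tcp_rot: [3.138, -0.005, -0.004]
contact_force: [0.4, 0.4, -0.2]
grip_width: 29.7
finger_force: 30.0
time: 3.7
tool_pos: [564.3, 61.6, 380.6]
tcp_rot: [3.141, 0.0, -0.0]
contact_force: [0.6, -0.7, -0.3]
grip_width: 29.1
finger_force: 30.0
time: 4.32
tool_pos: [642.9, 290.8, 379.3]
tcp_rot: [-3.142, 0.001, 0.003]
contact_force: [-0.1, -0.6, -1.1]
grip_width: 29.3
finger_force: 30.0
time: 4.58
tool_pos: [643.1, 286.1, 380.7]
tcp_rot: [3.141, 0.0, -0.002]
contact_force: [-0.1, -0.6, 0.0]
grip_width: 29.3
finger_force: 30.0
need [-0.5 -4.3  0.7] turn(yaw0) -0.002 | tcp [643.1 286.1 380.7] [ 3.141e+00  0.000e+00 -2.000e-03] t 4.575 F [-0.1 -0.6  0. ] w 29.3
scene [443 188]
top [233 150]
```

View pics/scene2.png

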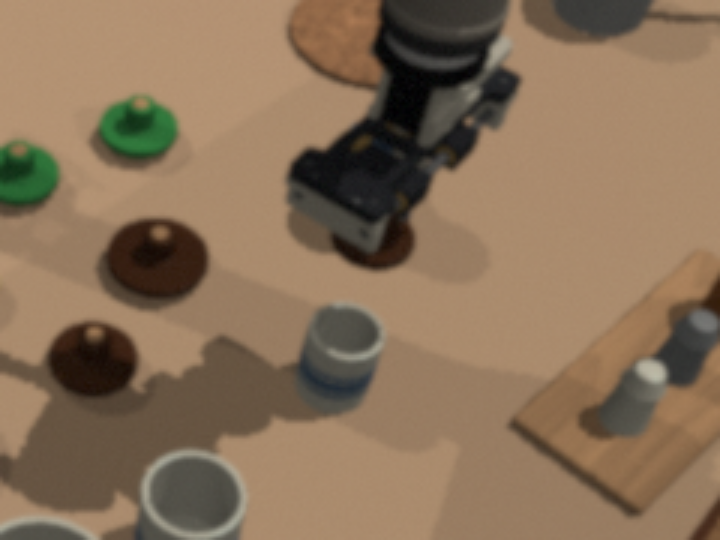

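The scene view shows the lid held level above the smallest canister, with the rim clear at crop (343,330). I'll correct y, lower to 8 mm above the rim and average several pose readings.

```bash
cat > avg.py <<'E'
import sys
from need import *; from meas import *; from plant import vision
def avg(n=6,cam="scene"):
    P=[]
    for i in range(n): c=vision.capture(cam); o=bot.get_obs(); P.append(np.r_[o["tool_pos"],o["tcp_rot"][2],o["contact_force"]])
    P=np.array(P); print("avg",P.mean(0).round(2),"sd",P.std(0)[:3].round(2)); return c,P.mean(0)
E
python3 -m crank '10 0 -3 40 0
10 0 -3 75 0
10 0 -3 90 0
10 0 -3 90 0
10 0 -3 90 0'; python3 - <<'E'
from avg import *
c,m=avg(); np.savez("s3.npz",**c)
p=proj(c,[642.6,290.4,90]).astype(int)
cv2.imwrite("pics/s3.png",cv2.resize(c["color"][p[1]-45:p[1]+45,p[0]-60:p[0]+60,::-1],None,fx=6,fy=6))
E
```

```text
time: 5.3
tool_pos: [643.6, 290.3, 292.7]
tcp_rot: [-3.141, -0.003, -0.001]
contact_force: [0.3, 0.5, -0.6]
grip_width: 29.1
finger_force: 30.0
avg [ 6.4329e+02  2.9055e+02  2.9212e+02 -0.0000e+00  2.4000e-01  2.6000e-01
 -5.1000e-01] sd [0.15 0.05 0.49]
```

View pics/s3.png

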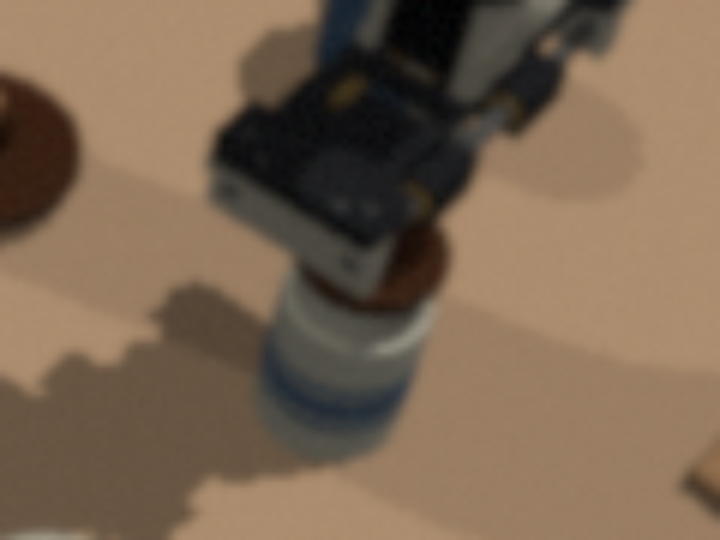

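The lid sits just above the rim (lid right edge at crop (448,250), rim at (437,290)), which looks aligned. I'll lower it slowly and watch the force.

```bash
python3 -m crank '10 0 0 8 0
10 0 0 14 0
10 0 0 17 0
10 0 0 18.5 0
10 0 0 18.5 0' && python3 -m crank '10 0 0 1 0
10 0 0 1.5 0
10 0 0 1.5 0'; python3 -c "
from avg import *
avg(4)"
```

```text
time: 6.22
tool_pos: [643.1, 290.5, 272.1]
tcp_rot: [3.141, 0.0, -0.0]
contact_force: [-0.7, 0.5, -0.2]
grip_width: 29.2
finger_force: 30.0
time: 6.6
tool_pos: [643.1, 290.5, 271.5]
tcp_rot: [-3.141, -0.001, -0.0]
contact_force: [-1.5, -0.9, 5.3]
grip_width: 29.3
finger_force: 30.0
avg [ 6.4312e+02  2.9056e+02  2.7150e+02 -0.0000e+00 -1.6500e+00 -4.3000e-01
  5.4300e+00] sd [0.01 0.01 0.01]
```

Seated: 5.4 N at z 271.5, exactly 66 mm above the pick height. I'll release, retreat and go over lid_large.

```bash
python3 -m crank '60 0 0 0 0
60 0 0 0 0
60 0 0 0 0
60 0 0 0 0
60 0 0 -10 0' && python3 -m crank '60 0 0 -45 0
60 0 0 -99 0
60 -20 -1 -99 0
60 -80 -3 -99 0
60 -140 -3.4 -85 0' && python3 -m crank '60 -45 0 20 0
60 -62 0 46 0
60 -62 0 46 0
60 -62 0 46 0'; cat > wl.py <<'E'
from avg import *
def wl(x,y,n):
    c,m=avg(4,"wrist"); im=cv2.GaussianBlur(cv2.resize(c["color"],None,fx=4,fy=4,interpolation=cv2.INTER_CUBIC),(0,0),2)
    k=((im[:,:,0]<125)&(im[:,:,0].astype(int)-im[:,:,2]>18)).astype(np.uint8)*255
    print("disc",[np.round(q,2) for q in circle(c,"lid",(x,y),22,OBJ[n][0]/2,k)])
    p=proj(c,[x,y,50]); h=cv2.cvtColor(c["color"],cv2.COLOR_RGB2HSV); b=((h[:,:,2]>130)&(h[:,:,1]>60)).astype(np.uint8)
    N,L,st,ce=cv2.connectedComponentsWithStats(b)
    i=min((i for i in range(1,N) if 60<st[i,4]<2500),key=lambda i:np.hypot(*(ce[i]-p)))
    print("knob",cast(c,ce[i],50)[0,:2].round(2),"area",st[i,4],"px",ce[i].round(1),"pred",p.round(1)); return c,m
E
python3 -c "
from wl import *
wl(441.2,294,'large')
S=vision.capture('scene');p=proj(S,[642.6,290.4,90]).astype(int)
cv2.imwrite('pics/s4.png',cv2.resize(S['color'][p[1]-45:p[1]+45,p[0]-60:p[0]+60,::-1],None,fx=5,fy=5))"
```

```text
time: 7.42
tool_pos: [642.9, 290.4, 280.0]
tcp_rot: [3.141, 0.002, -0.0]
contact_force: [-0.7, -0.5, -0.6]
grip_width: 59.6
finger_force: 0.0
time: 8.05
tool_pos: [501.7, 293.9, 367.1]
tcp_rot: [-3.14, -0.003, -0.001]
contact_force: [0.7, 1.4, 0.4]
grip_width: 60.0
finger_force: 0.0
time: 8.55
tool_pos: [442.3, 294.2, 321.1]
tcp_rot: [-3.141, -0.003, -0.0]
contact_force: [0.1, 0.9, -0.4]
grip_width: 60.0
finger_force: 0.0
avg [ 4.4225e+02  2.9403e+02  3.2073e+02 -0.0000e+00  1.0000e-02  5.7000e-01
  3.5000e-01] sd [0.17 0.07 0.26]
disc [array([444.07, 288.56]), np.float64(50.24), np.int64(455), np.float64(3.08)]
knob [443.86 293.  ] area 272 px [320.  239.1] pred [318.7 242.5]
```

View pics/s4.png

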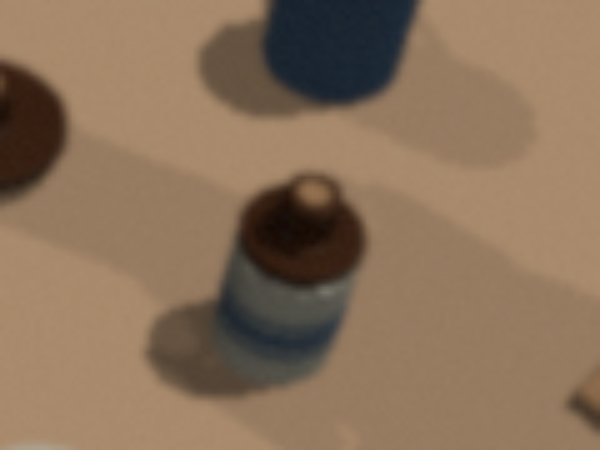

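The smallest canister is capped level, with the lid flush at crop (302,230). The knob spot in the wrist view puts lid_large at about (443,293.5). Next I grip it and carry it to canister_large.

```bash
python3 -m crank '60 0.5 0.5 50 0
60 0.5 0.5 90 0
60 0.5 0.5 115 0
60 0.5 0.5 115 0' && python3 -m crank '10 0 0 0 0
10 0 0 0 0
10 0 0 0 0
10 0 0 0 0
10 0 0 0 0' && python3 -m crank '10 0 0 -40 0
10 0 0 -90 0
10 0 0 -145 0
10 0 20 -176 0
10 18 70 -176 0' && python3 -m crank '10 18 56 0 0
10 36 112 0 0
10 54 168 0 0
10 72 224 0 0
10 90 280 0 0' && python3 -m crank '10 18 56 0 0
10 36 112 0 0
10 54 168 0 0
10 70 212 0 0
10 72 217 0 0'  && python3 -m crank '10 0 0 0 0
10 0 0 0 0'; python3 -c "
from avg import *
avg(4); need(623.4,-274.6,337)"
```

```text
time: 9.3
tool_pos: [441.4, 293.2, 203.3]
tcp_rot: [3.14, 0.003, -0.0]
contact_force: [0.1, 0.6, -0.9]
grip_width: 60.3
finger_force: 0.0
time: 9.93
tool_pos: [441.7, 293.5, 205.4]
tcp_rot: [-3.141, -0.001, -0.0]
contact_force: [-0.5, -0.2, 5.8]
grip_width: 29.3
finger_force: 30.0
time: 10.55
tool_pos: [459.3, 224.2, 383.4]
tcp_rot: [-3.139, -0.005, 0.004]
contact_force: [0.5, -0.2, -1.8]
grip_width: 29.4
finger_force: 30.0
time: 11.18
tool_pos: [549.7, -58.4, 380.5]
tcp_rot: [-3.141, 0.0, -0.0]
contact_force: [0.7, 0.3, -1.7]
grip_width: 29.5
finger_force: 30.0
time: 11.8
tool_pos: [621.4, -276.7, 379.1]
tcp_rot: [-3.141, 0.001, -0.004]
contact_force: [-0.0, 0.7, -1.5]
grip_width: 29.1
finger_force: 30.0
time: 12.05
tool_pos: [621.4, -272.1, 380.8]
tcp_rot: [-3.141, 0.0, 0.001]
contact_force: [0.5, -0.4, -1.2]
grip_width: 29.1
finger_force: 30.0
avg [ 6.2145e+02 -2.7227e+02  3.8118e+02  0.0000e+00  1.4000e-01 -7.0000e-02
 -1.4300e+00] sd [0.02 0.18 0.08]
need [ 1.9  2.1 44.2] turn(yaw0) 0.001 | tcp [ 621.5 -272.5  381.2] [ 3.141e+00 -0.000e+00  1.000e-03] t 12.25 F [ 0.5  0.6 -2.1] w 28.7
```

```bash
python3 -m crank '10 1.3 2.2 30 0
10 1.3 2.2 50 0
10 1.3 2.2 56 0
10 1.3 2.2 56 0
10 1.3 2.2 56 0' && python3 -c "
from avg import *
avg(3)" && python3 -m crank '10 0 0 7 0
10 0 0 11 0
10 0 0 14 0
10 0 0 14 0'
```

```text
time: 12.88
tool_pos: [623.0, -275.8, 326.0]
tcp_rot: [3.14, -0.002, -0.0]
contact_force: [-0.4, 0.8, -0.8]
grip_width: 29.1
finger_force: 30.0
avg [ 6.2289e+02 -2.7580e+02  3.2585e+02 -0.0000e+00 -6.8000e-01  1.0000e-02
 -9.0000e-01] sd [0.04 0.02 0.14]
time: 13.52
tool_pos: [622.7, -275.8, 310.3]
tcp_rot: [-3.141, 0.001, -0.0]
contact_force: [0.5, 0.3, -1.0]
grip_width: 29.1
finger_force: 30.0
```

```bash
python3 -m crank '10 0 -0.7 2 0
10 0 -0.7 4 0
10 0 -0.7 5.5 0
10 0 -0.7 6 0
10 0 -0.7 6 0' && python3 -c "
from avg import *
avg(4)"
```

```text
time: 14.15
tool_pos: [622.7, -275.0, 305.5]
tcp_rot: [3.141, -0.0, -0.0]
contact_force: [-2.0, 1.5, 4.6]
grip_width: 29.0
finger_force: 30.0
avg [ 622.69 -275.02  305.45   -0.     -2.43    1.9     5.13] sd [0.   0.   0.01]
```

```bash
python3 -m crank '60 0 0 0 0
60 0 0 0 0
60 0 0 0 0
60 0 0 0 0
60 0 0 -10 0' && python3 -m crank '60 0 0 -40 0
60 0 0 -66 0
60 -32 -45 -66 0
60 -65 -91 -66 0
60 -97 -137 -66 0' && python3 -m crank '60 -32 -45 0 0
60 -65 -91 20 0
60 -95 -134 40 0
60 -98 -138 61 0
60 -98 -138 61 0' && python3 -m crank '60 0 0 0 0'; python3 -c "
from wl import *
wl(427.5,-0.5,'largest')
S=vision.capture('scene');p=proj(S,[623.4,-274.6,110]).astype(int)
cv2.imwrite('pics/s5.png',cv2.resize(S['color'][p[1]-50:p[1]+50,p[0]-65:p[0]+65,::-1],None,fx=5,fy=5))"
```

```text
time: 14.98
tool_pos: [622.6, -275.0, 314.1]
tcp_rot: [-3.141, 0.002, -0.0]
contact_force: [-0.1, -0.9, -0.1]
grip_width: 59.9
finger_force: 0.0
time: 15.6
tool_pos: [524.6, -136.8, 381.6]
tcp_rot: [3.141, -0.001, -0.001]
contact_force: [0.0, 0.9, 0.2]
grip_width: 60.1
finger_force: 0.0
time: 16.23
tool_pos: [427.4, 0.5, 319.7]
tcp_rot: [-3.142, 0.001, 0.001]
contact_force: [-0.2, -1.0, -0.0]
grip_width: 59.9
finger_force: 0.0
time: 16.35
tool_pos: [428.6, -0.5, 320.8]
tcp_rot: [3.141, -0.002, -0.001]
contact_force: [0.5, -0.2, 0.2]
grip_width: 59.7
finger_force: 0.0
avg [ 4.2846e+02 -6.0000e-01  3.2052e+02 -0.0000e+00 -6.0000e-02 -1.0000e-01
  2.9000e-01] sd [0.14 0.03 0.18]
disc [array([429.99,  -3.16]), np.float64(54.83), np.int64(652), np.float64(0.3)]
knob [430.61  -2.03] area 329 px [320.1 238.4] pred [318.1 242.3]
```

View pics/s5.png

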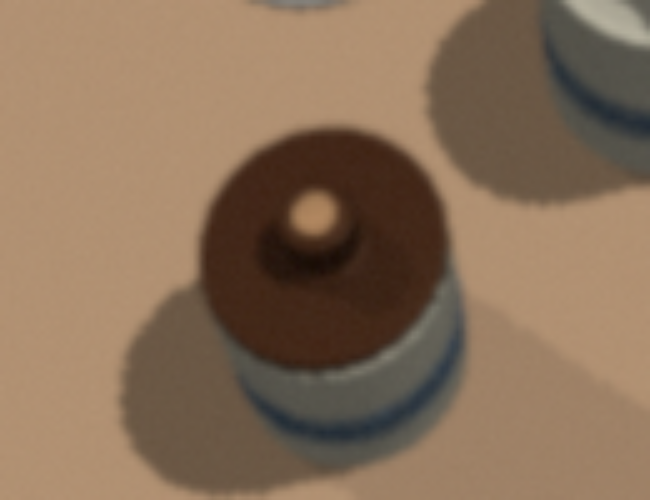

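The second canister is capped flush, with the disc covering the rim all round. Next: lid_largest.

```bash
python3 -m crank '60 0.2 0.3 50 0
60 0.2 0.3 90 0
60 0.2 0.3 115 0
60 0.2 0.3 115 0' && python3 -m crank '10 0 0 0 0
10 0 0 0 0
10 0 0 0 0
10 0 0 0 0
10 0 0 0 0' && python3 -m crank '10 0 0 -40 0
10 0 0 -90 0
10 0 0 -145 0
10 0 0 -176 0
10 0 0 -176 0' && python3 -m crank '10 50 21 0 0
10 100 42 0 0
10 150 63 0 0
10 200 83 0 0
10 203 85 0 0' && python3 -m crank '10 0 0 0 0
10 0 0 0 0'; python3 -c "
from avg import *
avg(4); need(631.9,-86.1,343)"
```

```text
time: 17.1
tool_pos: [427.7, -0.5, 203.5]
tcp_rot: [-3.141, 0.004, -0.001]
contact_force: [-0.5, 0.7, 0.1]
grip_width: 60.0
finger_force: 0.0
time: 17.73
tool_pos: [428.2, -0.5, 205.4]
tcp_rot: [3.141, -0.001, -0.0]
contact_force: [-1.5, -1.9, 5.9]
grip_width: 29.5
finger_force: 30.0
time: 18.35
tool_pos: [428.2, -0.3, 382.7]
tcp_rot: [3.141, -0.005, -0.0]
contact_force: [-0.4, 0.8, -2.2]
grip_width: 29.1
finger_force: 30.0
time: 18.98
tool_pos: [632.9, -86.8, 376.4]
tcp_rot: [-3.141, 0.004, -0.001]
contact_force: [0.2, 0.5, -2.7]
grip_width: 29.4
finger_force: 30.0
time: 19.23
tool_pos: [630.1, -84.8, 380.4]
tcp_rot: [-3.141, 0.001, 0.0]
contact_force: [0.7, -0.1, -0.7]
grip_width: 29.4
finger_force: 30.0
avg [ 6.3026e+02 -8.4860e+01  3.8118e+02  0.0000e+00 -1.3000e-01 -6.0000e-02
 -1.3800e+00] sd [0.12 0.08 0.21]
need [ 1.4  1.1 38.4] turn(yaw0) 0.0 | tcp [630.4 -85.  381.4] [ 3.141e+00 -1.000e-03  0.000e+00] t 19.425 F [-0.3 -0.2 -1. ] w 29.6
```

```bash
python3 -m crank '10 1.5 1.2 20 0
10 1.5 1.2 34 0
10 1.5 1.2 38 0
10 1.5 1.2 38 0
10 1.5 1.2 38 0' && python3 -c "
from avg import *
avg(3)" && python3 -m crank '10 0 0 7 0
10 0 0 11 0
10 0 0 14 0
10 0 0 14 0'
```

```text
time: 20.05
tool_pos: [632.6, -86.6, 343.4]
tcp_rot: [3.141, -0.001, -0.0]
contact_force: [-0.4, 0.8, -1.6]
grip_width: 29.2
finger_force: 30.0
avg [ 6.3259e+02 -8.6600e+01  3.4335e+02 -0.0000e+00  3.8000e-01 -2.4000e-01
 -1.4300e+00] sd [0.02 0.01 0.07]
time: 20.7
tool_pos: [632.4, -86.6, 328.2]
tcp_rot: [-3.141, 0.001, -0.0]
contact_force: [-0.7, 0.4, -0.3]
grip_width: 29.5
finger_force: 30.0
```

```bash
python3 -m crank '10 -0.4 -0.4 2 0
10 -0.4 -0.4 4 0
10 -0.4 -0.4 5.5 0
10 -0.4 -0.4 6 0
10 -0.4 -0.4 6 0' && python3 -c "
from avg import *
avg(4); need(475.5,161.5,320)"
```

```text
time: 21.32
tool_pos: [632.0, -86.1, 323.4]
tcp_rot: [3.141, -0.0, -0.0]
contact_force: [-3.3, 0.6, 5.8]
grip_width: 29.8
finger_force: 30.0
avg [631.99 -86.12 323.43  -0.    -2.98   1.33   5.59] sd [0.01 0.01 0.01]
need [-156.5 -247.6    3.3] turn(yaw0) -0.0 | tcp [632.  -86.1 323.4] [ 3.141e+00 -1.000e-03 -0.000e+00] t 21.525 F [-2.6  1.8  5.9] w 29.3
```

```bash
python3 -m crank '60 0 0 0 0
60 0 0 0 0
60 0 0 0 0
60 0 0 0 0
60 0 0 -10 0' && python3 -m crank '60 0 0 -48 0
60 -31 -49 -48 0
60 -62 -98 -48 0
60 -93 -147 -48 0
60 -124 -196 -48 0' && python3 -m crank '60 -30 -48 10 0
60 -32.5 -51.5 40 0
60 -32.5 -51.5 61 0
60 -32.5 -51.5 61 0
60 -32.5 -51.5 61 0'; python3 -c "
from wl import *
wl(475.5,161.5,'small')
S=vision.capture('scene');p=proj(S,[632,-86,130]).astype(int)
cv2.imwrite('pics/s6.png',cv2.resize(S['color'][p[1]-50:p[1]+50,p[0]-65:p[0]+65,::-1],None,fx=5,fy=5))"
```

```text
time: 22.15
tool_pos: [631.9, -86.2, 332.2]
tcp_rot: [-3.141, 0.002, -0.0]
contact_force: [-1.4, 0.4, -0.2]
grip_width: 60.0
finger_force: 0.0
time: 22.78
tool_pos: [507.0, 111.2, 381.7]
tcp_rot: [-3.141, -0.002, -0.001]
contact_force: [0.4, 0.3, 0.6]
grip_width: 59.9
finger_force: 0.0
time: 23.4
tool_pos: [476.1, 161.3, 320.9]
tcp_rot: [-3.141, -0.002, -0.0]
contact_force: [-0.1, -0.3, 0.2]
grip_width: 60.2
finger_force: 0.0
avg [ 4.7605e+02  1.6121e+02  3.2078e+02 -0.0000e+00 -2.1000e-01  2.0000e-02
  2.6000e-01] sd [0.09 0.02 0.15]
disc [array([478.59, 154.62]), np.float64(43.83), np.int64(437), np.float64(4.02)]
knob [477.69 160.25] area 273 px [319.8 239. ] pred [318.1 241.8]
```

View pics/s6.png

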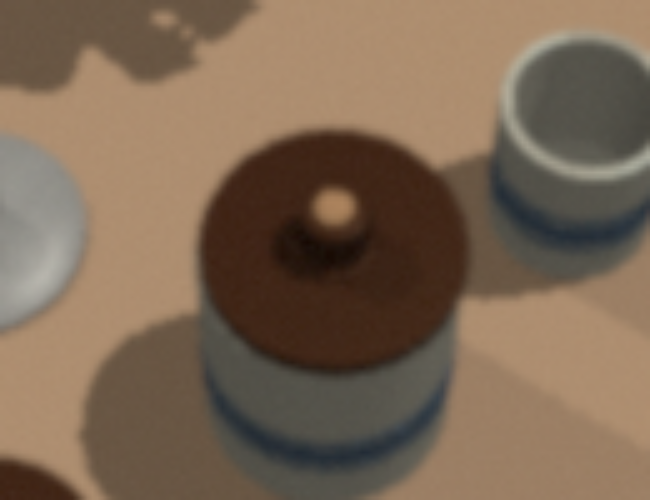

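The largest canister is capped flush. Now the last lid, lid_small.

```bash
python3 -m crank '60 0 0 50 0
60 0 0 90 0
60 0 0 115 0
60 0 0 115 0' && python3 -m crank '10 0 0 0 0
10 0 0 0 0
10 0 0 0 0
10 0 0 0 0
10 0 0 0 0' && python3 -m crank '10 0 0 -40 0
10 0 0 -90 0
10 0 0 -145 0
10 0 0 -176 0
10 0 0 -176 0' && python3 -m crank '10 45 24 0 0
10 90 48 0 0
10 135 72 0 0
10 172 93 0 0
10 178 96 0 0' && python3 -m crank '10 0 0 0 0
10 0 0 0 0'; python3 -c "
from avg import *
avg(4); need(653,65.7,308)"
```

```text
time: 24.15
tool_pos: [475.2, 161.2, 203.4]
tcp_rot: [3.141, 0.004, -0.0]
contact_force: [-0.2, -0.0, 0.0]
grip_width: 60.1
finger_force: 0.0
time: 24.78
tool_pos: [475.8, 161.4, 205.4]
tcp_rot: [-3.142, -0.001, -0.0]
contact_force: [-1.0, -0.6, 5.9]
grip_width: 29.3
finger_force: 30.0
time: 25.4
tool_pos: [475.9, 161.5, 383.0]
tcp_rot: [-3.141, -0.005, -0.0]
contact_force: [-0.2, 0.5, -0.7]
grip_width: 29.5
finger_force: 30.0
time: 26.02
tool_pos: [655.0, 63.5, 377.3]
tcp_rot: [3.141, 0.004, -0.003]
contact_force: [-0.0, 0.7, -0.8]
grip_width: 29.2
finger_force: 30.0
time: 26.28
tool_pos: [652.8, 66.2, 380.2]
tcp_rot: [-3.141, 0.001, 0.001]
contact_force: [0.2, 0.4, -1.1]
grip_width: 29.6
finger_force: 30.0
avg [ 6.5292e+02  6.6130e+01  3.8099e+02  0.0000e+00 -2.9000e-01  3.0000e-01
 -7.6000e-01] sd [0.11 0.1  0.18]
need [-0.1  0.3 73.2] turn(yaw0) 0.001 | tcp [653.1  66.  381.2] [ 3.142e+00 -0.000e+00  1.000e-03] t 26.475 F [-0.1 -0.5 -1.2] w 29.2
```

Seat is 93 mm down from here; I'll first hover at 73 and then insert.

```bash
python3 -m crank '10 0 0 40 0
10 0 0 65 0
10 0 0 73 0
10 0 0 73 0
10 0 0 73 0' && python3 -c "
from avg import *
avg(3)" && python3 -m crank '10 0 0 7 0
10 0 0 11 0
10 0 0 14 0
10 0 0 14 0'
```

```text
time: 27.1
tool_pos: [653.9, 65.4, 309.2]
tcp_rot: [3.141, -0.003, -0.0]
contact_force: [0.2, 0.6, -1.0]
grip_width: 29.2
finger_force: 30.0
avg [ 6.5384e+02  6.5340e+01  3.0902e+02 -0.0000e+00  1.2000e-01  2.2000e-01
 -1.0100e+00] sd [0.04 0.04 0.18]
time: 27.75
tool_pos: [653.6, 65.3, 293.2]
tcp_rot: [3.142, 0.001, -0.0]
contact_force: [-0.3, -0.6, -0.2]
grip_width: 29.2
finger_force: 30.0
```

```bash
python3 -m crank '10 -0.5 -0.3 2 0
10 -0.5 -0.3 4 0
10 -0.5 -0.3 5.5 0
10 -0.5 -0.3 6 0
10 -0.5 -0.3 6 0' && python3 -c "
from avg import *
avg(4)"
```

```text
time: 28.38
tool_pos: [653.0, 65.6, 288.5]
tcp_rot: [3.142, -0.001, -0.0]
contact_force: [-2.1, 1.2, 5.6]
grip_width: 29.2
finger_force: 30.0
avg [ 6.5305e+02  6.5630e+01  2.8845e+02 -0.0000e+00 -2.6000e+00  7.0000e-02
  5.6400e+00] sd [0.   0.01 0.02]
```

Seated at 288.45 (205.4 + 83). I'll release, retreat clear and check everything.

```bash
python3 -m crank '60 0 0 0 0
60 0 0 0 0
60 0 0 0 0
60 0 0 0 0
60 0 0 -10 0' && python3 -m crank '60 0 0 -50 0
60 0 0 -110 0
60 -60 0 -110 0
60 -120 0 -110 0
60 -180 0 -110 0' && python3 -m crank '60 -40 0 0 0
60 -40 0 0 0'; python3 - <<'E'
from avg import *
need(430,65,390)
S=vision.capture("scene"); cv2.imwrite("pics/s7.png",S["color"][:,:,::-1])
for n,a,k in(("largest",(631.9,-86.1),130),("large",(623.4,-274.6),112),("small",(653,65.7),95),("smallest",(642.6,290.4),78)):
    im=cv2.GaussianBlur(cv2.resize(S["color"],None,fx=4,fy=4,interpolation=cv2.INTER_CUBIC),(0,0),2)
    m=((im[:,:,0]<125)&(im[:,:,0].astype(int)-im[:,:,2]>18)).astype(np.uint8)*255
    print(n,[np.round(q,2) for q in circle(S,"lid",a,k+10,OBJ[n][0]/2,m)])
E
```

```text
time: 29.2
tool_pos: [652.9, 65.6, 297.1]
tcp_rot: [3.141, 0.002, -0.0]
contact_force: [-0.4, 0.6, 1.1]
grip_width: 59.6
finger_force: 0.0
time: 29.82
tool_pos: [471.1, 65.6, 408.5]
tcp_rot: [3.141, -0.002, -0.0]
contact_force: [0.3, -1.0, 1.1]
grip_width: 59.7
finger_force: 0.0
time: 30.08
tool_pos: [431.0, 65.9, 408.9]
tcp_rot: [3.141, -0.001, 0.0]
contact_force: [0.0, 0.2, 0.9]
grip_width: 60.0
finger_force: 0.0
need [-1.   0.9 18.9] turn(yaw0) 0.0 | tcp [431.   65.9 408.9] [ 3.141e+00 -1.000e-03  0.000e+00] t 30.075 F [0.  0.2 0.9] w 60.0
largest [array([634.93, -86.07]), np.float64(57.17), np.int64(234), np.float64(1.97)]
large [array([ 622.56, -274.62]), np.float64(47.22), np.int64(251), np.float64(0.16)]
small [array([652.6 ,  66.62]), np.float64(39.26), np.int64(169), np.float64(0.27)]
smallest [array([636.4 , 306.58]), np.float64(22.43), np.int64(90), np.float64(1.67)]
```

View pics/s7.png

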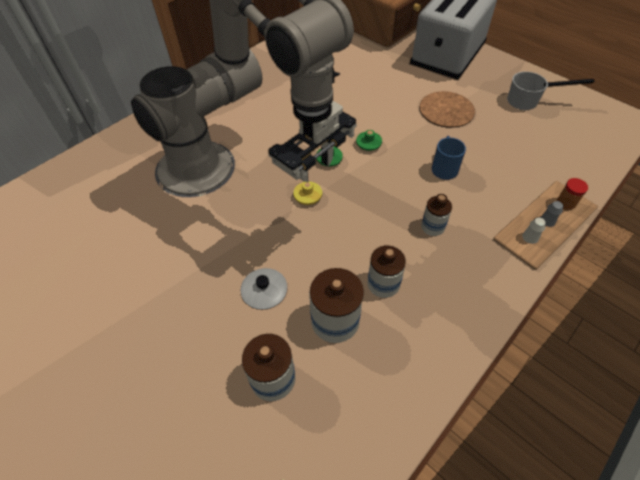

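The picture shows all four canisters capped level, with knobs at (441,199), (390,253), (337,286) and (266,352). The pan lid and mug look unmoved and the gripper is clear. The last fit for the smallest lid is off because its knob hides the far edge. I'm handing in.

```bash
python3 -c "
from plant import bot
print(bot.close_job())"
```

```text
the job is handed in; nothing more can be done
None
```

All four walnut lids are seated knob up on their matching canisters, the pan lid and mug were not touched, and the job was handed in at about 30 s.

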